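# Tip the short pastry tools out of the tall holder

## Robot

A 6-joint arm with a two-finger parallel gripper is mounted at the origin on a cart in front of the work surface, level with it; the furniture and walls round the work are solid. World frame = base frame: x ahead of the robot, y to its left, z up, the work surface at z = 0. Lengths are in mm, angles in rad, forces in N, time in s.
With the tool pointing down it reaches from about 350 to 775 mm from the base axis. Payload 7.3 kg.
Tool frame: the origin (TCP) lies on the mounting face of the last link; the fingertips stand 178 mm ahead of it and the grasp point (between the pads) lies 159 mm ahead of it; z points along the fingers, y is the line along which they close (so a half turn about z gives the same grasp; the last joint's range is limited). The gripper opens to 92 mm and grips with 3 to 60 N. Pads are 19 mm wide; open, the fingers measure 130 mm over their backs; the gripper's body (75 mm by 190 mm) begins 47 mm behind the grasp point.
Start: joints at [1.156, 0.342, 1.524, -0, 1.275, -0.146], TCP at [139.404, 506.156, 404.741] pointing down, gripper open.
Joint ranges: [-2.53, 2.53], [-0.77, 2.02], [0.04, 2.7], [-1, 4.14], [0.28, 2.66], [-3.11, 3.11]. Speed limits (rad/s): [2.57, 2.57, 3.14, 3.14, 3.14, 3.14].

## Interface

Orientations are given as [roll, pitch, yaw] about the fixed x, y, z axes, in that order (R = Rz(yaw) Ry(pitch) Rx(roll)).
In Python, from plant import bot, camrig gives the robot as it stands (bot), with the cameras (camrig).
- The arm moves only by the tool shift_gripper, called after ">>>" as name(argument=value, ...) on one line, values as JSON. Schema: {"type":"object","properties":{"offsets":{"type":"object","properties":{"finger_gap":{"type":"array","items":{"type":"number"},"minItems":1,"maxItems":5},"sx":{"type":"array","items":{"type":"number"},"minItems":1,"maxItems":5},"sy":{"type":"array","items":{"type":"number"},"minItems":1,"maxItems":5},"sz":{"type":"array","items":{"type":"number"},"minItems":1,"maxItems":5},"rz":{"type":"array","items":{"type":"number"},"minItems":1,"maxItems":5}},"additionalProperties":false,"required":["finger_gap","sx","sy","sz","rz"]},"only":{"type":"string"},"quiet":{"type":"boolean"},"lines":{"type":"string"}},"required":["offsets"],"additionalProperties":false}. offsets is an object with one list for each field, all of the same length, 1 to 5, a row being the entries at one place: finger_gap (the finger opening in mm), sx, sy, sz (the shift in mm), rz (a turn about the tool's z in rad); each row is the pose to reach, as a shift and turn from the pose commanded when the call began, along the tool's axes at that moment; what a row does not reach only later rows make up. A row lasts 1/8 s, in which the tool goes at most 62.5 mm and 0.188 rad, less where a joint would pass 70% of its speed; a pose out of reach is approached as far as the arm can. The fingers move at their own pace and stop on an object; the grip force is fixed at half the most. Time passes only in rows, so rows that do not move let the fingers close. The tool returns the time, the measured TCP pose, the force, the opening and the grip force at its end. only (a regular expression) keeps the lines of the reply that match it, lines (a string "A,B") keeps lines A to B, and quiet returns only ok. Input that does not fit is refused with a message, and nothing moves.
- bot.get_obs(): the state, without advancing time (a new reading comes with each control period).
- camrig.capture(name): name is "side" or "top"; returns a dict with "color" (384x512x3 uint8, red, green, blue), "K" (3x3 intrinsics, pixels), "R" (3x3) and "t" (3): a world point X has camera coordinates R X + t. Camera axes: x right, y down, z forward; pixel columns grow to the right and rows downward; lengths in mm; the calibration is good to about 2 mm. A picture is of the moment at which its call begins. There is no depth.
- bot.close_job(): hands the job in; it is judged then, once.
The state is a dict: "time": time; "joint_positions": joint angles; "dq": joint speeds; "tau": joint torques, N m; "tool_pos": TCP position; "tcp_rot": TCP orientation; "contact_force": force on the tool from outside, world axes, zero at the start; "moment": the same for the moment, N m; "grip_width": finger opening in mm; "finger_force": force on a finger pad.
Only numpy, scipy, OpenCV 4.12 (cv2) and the standard library are available. Lean on these libraries where they do the work, as an engineer would, in place of code of your own. Each camera call takes 0.05 s, during which the arm holds its last target. There are 200 camera calls.

## Task

The short pastry tools have dropped to the bottom of the tall clear holder, too deep to grip. With the pawl left engaged, tip the holder all the way over by its blue handle so that they slide out on the worktop, then flip the red-knobbed ratchet pawl off and swing the holder back fully upright and set the pawl on again. Lay every pastry tool flat in the wooden tray, without knocking over the flasks or the beaker.

Things in the scene. Friction and masses are not known exactly. Their poses are not given: they have to be found in the camera images.
- stand: White tilting stand, fixed. Origin: on the worktop under the holder's axle, which is at (0, 0, 125) mm. z up; x runs along the axle (at yaw 0 away from the robot); y is the way the holder's mouth tips. Base plate 110 wide, y -110 to 95, 12 high; then a smooth steel sheet 130 wide to y = 214, top falling from z = 12 to 5; cheeks 8 thick at x = +-44, up to z = 145.
- holder (a joint): Tilt of the holder in rad: 0 upright (end stop), 2.1 tipped right over towards stand +y (end stop). The hinge is stiff (0.3 N m) and stays where it is left. It tips towards +y at any time, clicking past ratchet teeth at 0.55, 0.90, 1.25, 1.60 and 1.95 rad; with the pawl engaged it will not go back past the last tooth.
- mouth (a point): Centre of the holder's mouth; its z axis points out. The holder is a clear square tube, 68 mm outside, 60 mm bore, upright from 60 mm below the axle to 150 mm above it, floor 6 mm, smooth: things slide out once the mouth points over 15 degrees below level. At tilt 2.1 it points 30 degrees below level, its lower edge 19 mm above the worktop.
- handle (a point): Middle of the blue handle: round grip, 16 mm in diameter, 58 mm long, parallel to the axle, on the holder's side towards stand -x, at (-95, 0, +130) mm from the axle's centre when upright. It moves on a 130 mm circle about the axle and can turn between the finger pads. Pinch it from above, fingers closing along stand y.
- pawl (a joint): Ratchet pawl in rad: 0 engaged (leaning to the ratchet wheel, towards stand +y), 1.3 flipped right off (leaning away, towards stand -y). Top-heavy and free: past about 0.55 rad it falls over and stays off, short of that it falls back on. Teeth lift it briefly by up to about 0.3 rad.
- pawl_knob (a point): Middle of the pawl's red knob: round grip, 16 mm in diameter, 50 mm long, parallel to the axle, on a thin lever. In the stand's frame the lever's pivot is at (-55, -95, 85) mm; engaged, the knob is at (-95, -52.5, 158.6) mm, 85 mm from the pivot axis. It flips over the top towards stand -y on that circle. Pinch it from above, fingers closing along stand y.
- brush: Pastry brush: a square beech handle 18 x 18 mm, 78 mm long, with a red head (27 mm wide, 12 mm thick) at the other end, 115 mm long overall, 50 g. Origin: centre of the free end of the handle; its z axis runs along the tool from handle to head. At the start it stands in the holder head up. It may be absent.
- spatula: Small spatula: a square beech handle 18 x 18 mm, 78 mm long, with a green head (27 mm wide, 10 mm thick) at the other end, 115 mm long overall, 50 g. Origin: centre of the free end of the handle; its z axis runs along the tool from handle to head. At the start it stands in the holder head up. It may be absent.
- scraper: Small scraper: a square beech handle 18 x 18 mm, 78 mm long, with a yellow head (27 mm wide, 8 mm thick) at the other end, 115 mm long overall, 50 g. Origin: centre of the free end of the handle; its z axis runs along the tool from handle to head. At the start it stands in the holder head up. It may be absent.
- masher: Small masher: a square beech handle 18 x 18 mm, 78 mm long, with a white head (27 mm wide, 18 mm thick) at the other end, 115 mm long overall, 50 g. Origin: centre of the free end of the handle; its z axis runs along the tool from handle to head. At the start it stands in the holder head up. It may be absent.
- brush_mid (a point): A point on the brush's axis 55 mm from the handle's end, near its balance: a good place to grip (18 mm wide).
- spatula_mid (a point): A point on the spatula's axis 55 mm from the handle's end, near its balance: a good place to grip (18 mm wide).
- scraper_mid (a point): A point on the scraper's axis 55 mm from the handle's end, near its balance: a good place to grip (18 mm wide).
- masher_mid (a point): A point on the masher's axis 55 mm from the handle's end, near its balance: a good place to grip (18 mm wide).
- tray: Loose open wooden tray, outside 160 (its x) x 250 (its y) x 35 mm, walls and floor 5 mm, 0.7 kg. Origin: centre of its underside; z up.
- beaker: Translucent beaker, bystander, 82 mm wide, 152 mm high, origin at its foot.
- flask_blue: Blue flask, bystander, 75 mm wide, 230 mm high, origin at its foot.
- flask_pink: Pink flask, bystander, 73 mm wide, 207 mm high, origin at its foot.

How it is judged (in metres and radians):
On the way, in this order (a step that is already met when the one before it is completed fails the run):
1. with the pawl engaged, the holder is tipped right over (value of joint holder above 1.9 rad and value of joint pawl below 0.4 rad), for 0.2 s.
2. the tools have slid out and the pawl is flipped off while the holder is still tipped (value of joint pawl above 0.9 rad and value of joint holder above 1.5 rad and z of each of brush_mid, spatula_mid, scraper_mid, masher_mid in the frame of mouth above 0.02 m), for 0.2 s.
3. the holder is swung back upright (value of joint holder below 0.08 rad), for 0.2 s.
At the end, for the whole second after the job is handed in: Holder upright (within 0.08 rad) and the pawl engaged again (under 0.25 rad); every tool present lies in the tray, its middle point inside the walls and below 50 mm, lying within about 20 degrees of level, at rest; tray level; flasks and beaker standing (value of joint holder below 0.08 rad and value of joint pawl below 0.25 rad and x of brush_mid in the frame of tray between -0.075 and 0.075 m and y of brush_mid in the frame of tray between -0.12 and 0.12 m and z of brush_mid in the frame of tray between 0 and 0.05 m and angle between brush's own z axis and vertical between 1.2 and 1.94 rad and linear speed of each of brush, spatula, scraper, masher below 0.03 m/s and x of spatula_mid in the frame of tray between -0.075 and 0.075 m and y of spatula_mid in the frame of tray between -0.12 and 0.12 m and z of spatula_mid in the frame of tray between 0 and 0.05 m and angle between spatula's own z axis and vertical between 1.2 and 1.94 rad and x of scraper_mid in the frame of tray between -0.075 and 0.075 m and y of scraper_mid in the frame of tray between -0.12 and 0.12 m and z of scraper_mid in the frame of tray between 0 and 0.05 m and angle between scraper's own z axis and vertical between 1.2 and 1.94 rad and x of masher_mid in the frame of tray between -0.075 and 0.075 m and y of masher_mid in the frame of tray between -0.12 and 0.12 m and z of masher_mid in the frame of tray between 0 and 0.05 m and angle between masher's own z axis and vertical between 1.2 and 1.94 rad and angle between tray's own z axis and vertical below 0.1 rad and angle between each of beaker, flask_blue, flask_pink's own z axis and vertical below 0.2 rad); the robot touches nothing.
It fails at once if the beaker is knocked over (angle between beaker's own z axis and vertical above 0.6 rad).
It fails at once if the flask blue is knocked over (angle between flask_blue's own z axis and vertical above 0.6 rad).
It fails at once if the flask pink is knocked over (angle between flask_pink's own z axis and vertical above 0.6 rad).
Of brush, spatula, scraper, masher only 3 to 4 are there at a start; the rules pass over those that are not, and their reading is None.
At some moment in a run one of tray may be knocked a few centimetres aside while the robot is not near it.
Once in a run the grip may slacken for a moment while it holds something.
It also fails if it takes over 184 s, if anything falls off the work surface, if the arm or the gripper's body presses on something with over 40 N, if the wrist force passes 120 N, or if a joint passes its speed limit or range.

## Working session

There is one attempt and no reset: what is moved stays moved. The work goes in short steps, Python scripts to look and compute and a tool call to move; the robot and the scene stay as the last step left them, time stands still between calls to the robot, and variables do not carry over. Pictures are saved under pics/ and viewed, at most 14 in all, crops included, and the job is handed in when it is done.

```bash
ls; mkdir -p pics
```

Create h.py:
```python
import numpy as np,cv2
from plant import bot, camrig
from scipy.spatial.transform import Rotation as Ro
def cap(n,f=None):
    c=camrig.capture(n)
    if f: cv2.imwrite('pics/'+f,c['color'][:,:,::-1])
    return c
def px(c,X):
    p=c['K']@(np.array(c['R'])@np.array(X,float)+c['t']); return p[:2]/p[2]
def ray(c,u,v):
    R=np.array(c['R']); d=R.T@np.linalg.solve(c['K'],[u,v,1.]); return -R.T@np.array(c['t']),d
def onz(c,u,v,z):
    o,d=ray(c,u,v); return o+d*(z-o[2])/d[2]
def tri(c1,p1,c2,p2):
    o1,d1=ray(c1,*p1);o2,d2=ray(c2,*p2)
    s=np.linalg.lstsq(np.c_[d1,-d2],o2-o1,rcond=None)[0]
    a=o1+d1*s[0];b=o2+d2*s[1]; return (a+b)/2,np.linalg.norm(a-b)
```

Run:
```python
from h import *
a=cap('side');b=cap('top')
cv2.imwrite('pics/a.png',cv2.vconcat([a['color'],])[:,:,::-1]);cv2.imwrite('pics/b.png',b['color'][:,:,::-1])
for c in(a,b): print(np.round(-np.array(c['R']).T@c['t']),np.round(c['K'],0).tolist(),np.round(c['R'],2).tolist())
o=bot.get_obs();print(o['tool_pos'],o['tcp_rot'],o['time'])
```

```text
pics
plant.py
[ 520. 1191. 1365.] [[434.0, 0.0, 265.0], [0.0, 434.0, 187.0], [0.0, 0.0, 1.0]] [[-1.0, -0.02, 0.0], [-0.01, 0.67, -0.74], [0.01, -0.74, -0.67]]
[ 219.   74. 1817.] [[434.0, 0.0, 248.0], [0.0, 434.0, 187.0], [0.0, 0.0, 1.0]] [[-0.52, -0.86, -0.0], [-0.83, 0.5, -0.24], [0.21, -0.12, -0.97]]
[139.35272053 506.0352024  404.13028945] [-3.14026054e+00 -1.99877119e-04  2.87280760e+00] 0.1
```

View pics/a.png

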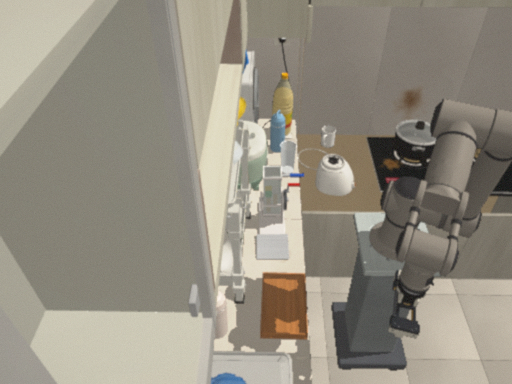

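View pics/b.png

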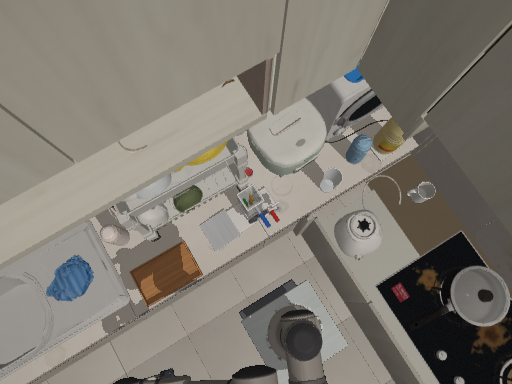

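The side view shows the tray at about (284,305), the steel sheet at (272,246), the handle at (293,175) and the pawl knob at (293,185). In the top view the handle is at (264,219), the knob at (273,215) and the tray at (166,273). Next I measure these and view enlarged crops.

Add to h.py:
```python
def mask(c,lo,hi,roi):
    h=cv2.cvtColor(c['color'],cv2.COLOR_RGB2HSV); m=cv2.inRange(h,np.array(lo),np.array(hi)); z=np.zeros_like(m); x0,y0,x1,y1=roi; z[y0:y1,x0:x1]=m[y0:y1,x0:x1]; return z
def cen(m):
    n,l,s,c=cv2.connectedComponentsWithStats(m)
    i=1+np.argmax(s[1:,4]); return c[i],s[i,4],(l==i).astype(np.uint8)
```

Run:
```python
from h import *
a=cap('side');b=cap('top')
def crop(c,x0,y0,x1,y1,k): return cv2.resize(c['color'][y0:y1,x0:x1,::-1],None,fx=k,fy=k,interpolation=cv2.INTER_CUBIC)
A=crop(a,220,120,320,345,2.6); A=crop(a,225,110,325,230,4); B=crop(b,190,140,290,260,4)
cv2.imwrite('pics/c.png',cv2.hconcat([A,B]))
for nm,lo,hi in(('blue',(105,150,60),(125,255,255)),('red',(172,130,80),(180,255,255)),('red2',(0,170,100),(6,255,255))):
    try:
        pa=cen(mask(a,lo,hi,(270,160,310,200)));pb=cen(mask(b,lo,hi,(240,195,290,240)))
        X,e=tri(a,pa[0],b,pb[0]);print(nm,pa[:2],pb[:2],X.round(1),e.round(1))
    except Exception as ex: print(nm,ex)
# tray
for c,roi,n in((a,(250,260,320,345),'side'),(b,(125,235,210,310),'top')):
    m=mask(c,(3,110,60),(18,255,230),roi);p=cen(m)
    k=cv2.convexHull(cv2.findContours(p[2],0,2)[0][0]) if 0 else cv2.convexHull(cv2.findNonZero(p[2]))
    q=cv2.approxPolyDP(k,4,True)[:,0]
    print(n,p[:2],[(x.tolist(),onz(c,*x,35)[:2].round().tolist()) for x in q], cv2.minAreaRect(np.array([onz(c,*x[0],35)[:2] for x in k],np.float32)))
```

```text
blue (array([296.38095238, 174.57142857]), np.int32(21)) (array([264.32075472, 219.50943396]), np.int32(53)) [ 416.1 -107.6  257.6] 1.1
red attempt to get argmax of an empty sequence
red2 (array([293.27272727, 184.09090909]), np.int32(11)) (array([274.25641026, 215.51282051]), np.int32(39)) [ 422.  -160.   160.5] 0.7
side (array([283.65224974, 305.98360656]), np.int32(2867)) [([306, 338], [394.0, 462.0]), ([261, 337], [543.0, 461.0]), ([264, 273], [537.0, 202.0]), ([304, 274], [388.0, 204.0])] ((465.7862854003906, 330.7795104980469), (262.82830810546875, 156.2173614501953), 89.07032012939453)
top (array([165.5018065 , 273.18265757]), np.int32(2491)) [([202, 274], [386.0, 198.0]), ([147, 306], [390.0, 446.0]), ([130, 271], [546.0, 441.0]), ([184, 241], [539.0, 195.0])] ((465.1877136230469, 321.0409851074219), (249.9066619873047, 159.25270080566406), 89.10456085205078)
```

View pics/c.png

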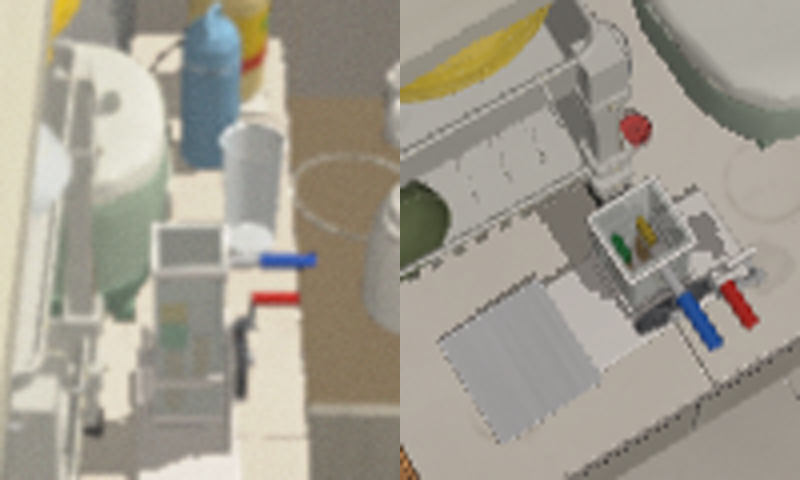

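The crops show the holder's mouth at px (237,197) in the top view, and the handle and knob running parallel along the axle. Green, yellow and brown heads are visible inside the holder. The beaker is behind the stand (side about (288,155)) and the steel sheet points towards the tray.

Run:
```python
from h import *
a=cap('side');b=cap('top')
f=lambda u,v:(190+(u-400)/4,140+v/4)
g=lambda u,v:(225+u/4,110+v/4)
P=[onz(b,*f(u,v),5)[:2].round() for u,v in((440,342),(500,442))];Q=[onz(b,*f(u,v),12)[:2].round() for u,v in((540,277),(598,380))]
print('sheet far',P,'near',Q)
print('blue ends',[onz(b,*f(u,v),255).round() for u,v in((683,297),(716,345))],'red',[onz(b,*f(u,v),158.6).round() for u,v in((726,284),(755,324))])
print('mouth rim top',[onz(b,*f(u,v),275).round() for u,v in((591,218),(650,180),(695,237),(632,282))])
print('rim side',[onz(a,*g(u,v),275).round() for u,v in((154,226),(228,226),(230,272),(152,272))])
print('blue ends side',[onz(a,*g(u,v),255).round() for u,v in((260,261),(316,261))],'red',[onz(a,*g(u,v),158.6).round() for u,v in((252,299),(300,299))])
print('beaker rim top',[onz(b,u,v,152).round() for u,v in((331,176),)],'rim side',[onz(a,*g(u,v),152).round() for u,v in((222,140),(284,140),(253,122),(253,160))])
print('flask blue',onz(a,*g(208,165),0).round(), onz(b,352,160,20).round())
```

```text
sheet far [array([567., 108.]), array([444., 106.])] near [array([571., -17.]), array([446., -14.])]
blue ends [array([ 440., -107.,  255.]), array([ 387., -110.,  255.])] red [array([ 443., -161.,  159.]), array([ 395., -164.,  159.])]
mouth rim top [array([543., -71., 275.]), array([ 546., -136.,  275.]), array([ 479., -143.,  275.]), array([473., -72., 275.])]
rim side [array([ 545., -134.,  275.]), array([ 472., -135.,  275.]), array([471., -66., 275.]), array([546., -65., 275.])]
blue ends side [array([ 441., -106.,  255.]), array([ 385., -107.,  255.])] red [array([ 444., -157.,  159.]), array([ 394., -158.,  159.])]
beaker rim top [array([ 442., -438.,  152.])] rim side [array([ 472., -442.,  152.]), array([ 399., -444.,  152.]), array([ 435., -478.,  152.]), array([ 436., -405.,  152.])]
flask blue [ 484. -593.    0.] [ 472. -596.   20.]
```

>>> shift_gripper(offsets={"finger_gap":[60,60,60,60,60],"sx":[0,-55,-110,-160,-210],"sy":[0,-40,-80,-115,-150],"sz":[-60,-66,-66,-66,-66],"rz":[0,-0.17,-0.25,-0.25,-0.25]})

```text
time: 0.92
tool_pos: [296.4, 311.8, 470.9]
tcp_rot: [3.141, 0.001, 3.123]
contact_force: [1.2, -0.0, -0.1]
grip_width: 60.1
finger_force: 0.0
```

```bash
python3 -c "
from h import *
o=bot.get_obs();print(o['tool_pos'],o['tcp_rot'],o['time'])"
```

```text
[296.3572877  311.84647533 470.91628885] [3.14106145e+00 6.62699966e-04 3.12334493e+00] 0.925
```

>>> shift_gripper(offsets={"finger_gap":[60,60,60,60,60],"sx":[-30,-55,-75,-90,-105],"sy":[-50,-105,-160,-215,-270],"sz":[0,0,0,0,0],"rz":[-0.04,-0.04,-0.04,-0.04,-0.04]})

```text
time: 1.55
tool_pos: [395.6, 39.7, 470.9]
tcp_rot: [3.141, 0.001, -3.12]
contact_force: [1.2, 0.7, 0.2]
grip_width: 60.0
finger_force: 0.0
```

>>> shift_gripper(offsets={"finger_gap":[60,60,60,60],"sx":[-15,-25,-25,-25],"sy":[-55,-110,-148,-148],"sz":[0,0,0,0],"rz":[0,0,0,0]})

```text
time: 2.05
tool_pos: [423.7, -108.0, 470.3]
tcp_rot: [3.142, -0.001, -3.124]
contact_force: [0.8, 0.4, 0.2]
grip_width: 60.3
finger_force: 0.0
```

```bash
python3 -c "
from h import *
o=bot.get_obs();print(o['tool_pos'],o['tcp_rot'],o['time'])"
```

```text
[ 423.69340365 -107.95735301  470.33109978] [ 3.14155638e+00 -6.38585120e-04 -3.12439374e+00] 2.05
```

>>> shift_gripper(offsets={"finger_gap":[60,60,60,0,0],"sx":[10,10,10,10,10],"sy":[0,0,0,0,0],"sz":[0,28,56,56,56],"rz":[0,0,0,0,0]})

```text
time: 2.68
tool_pos: [413.7, -105.4, 415.9]
tcp_rot: [-3.141, 0.001, -3.119]
contact_force: [0.3, -0.4, 1.1]
grip_width: 44.4
finger_force: 0.0
```

>>> shift_gripper(offsets={"finger_gap":[0,0],"sx":[0,0],"sy":[0,0],"sz":[0,0],"rz":[0,0]})

```text
time: 2.92
tool_pos: [413.7, -106.0, 415.4]
tcp_rot: [-3.141, 0.001, -3.12]
contact_force: [0.2, 0.3, -0.1]
grip_width: 24.8
finger_force: 0.0
```

>>> shift_gripper(offsets={"finger_gap":[0,0,0],"sx":[0,0,0],"sy":[0,0,0],"sz":[0,0,0],"rz":[0,0,0]})

```text
time: 3.3
tool_pos: [413.7, -106.2, 415.1]
tcp_rot: [-3.141, 0.001, -3.12]
contact_force: [-1.1, -0.6, 4.9]
grip_width: 15.0
finger_force: 30.0
```

>>> shift_gripper(offsets={"finger_gap":[0,0,0,0,0],"sx":[0,0,0,0,0],"sy":[32,62,89,109,123],"sz":[4,16,35,60,89],"rz":[0,0,0,0,0]})

```text
time: 3.92
tool_pos: [411.1, 17.0, 325.4]
tcp_rot: [-3.139, 0.001, -3.119]
contact_force: [1.9, -17.0, -0.7]
grip_width: 15.0
finger_force: 30.0
```

```bash
python3 -c "
from h import *
c=cap('side','d.png');o=bot.get_obs();print(o['contact_force'],o['tool_pos'])"
```

```text
[ 6.89174812 -3.74803083 -6.83609494] [411.03096514  17.58823112 322.4914102 ]
```

>>> shift_gripper(offsets={"finger_gap":[0,0,0,0,0],"sx":[0,0,0,0,0],"sy":[7,5,-5,-11,-12],"sz":[32,64,95,107,108],"rz":[0,0,0,0,0]})

```text
time: 4.6
tool_pos: [412.1, 4.5, 218.2]
tcp_rot: [3.141, 0.002, -3.122]
contact_force: [-2.3, 3.4, 17.2]
grip_width: 15.3
finger_force: 30.0
```

>>> shift_gripper(offsets={"finger_gap":[0,0],"sx":[0,0],"sy":[0,0],"sz":[0,0],"rz":[0,0]})

```text
time: 4.85
tool_pos: [412.0, 4.7, 218.4]
tcp_rot: [-3.141, 0.002, -3.121]
contact_force: [-0.6, -1.3, 8.6]
grip_width: 15.3
finger_force: 30.0
```

Run:
```python
from h import *
a=cap('side');b=cap('top');print(bot.get_obs()['contact_force'])
cr=lambda c,x0,y0,x1,y1,k: cv2.resize(c['color'][y0:y1,x0:x1,::-1],None,fx=k,fy=k,interpolation=cv2.INTER_CUBIC)
cv2.imwrite('pics/e.png',cv2.hconcat([cr(a,225,165,325,285,4),cr(b,185,160,285,280,4)]))
```

```text
[-0.5618819  -3.09389934  9.35245895]
```

View pics/e.png

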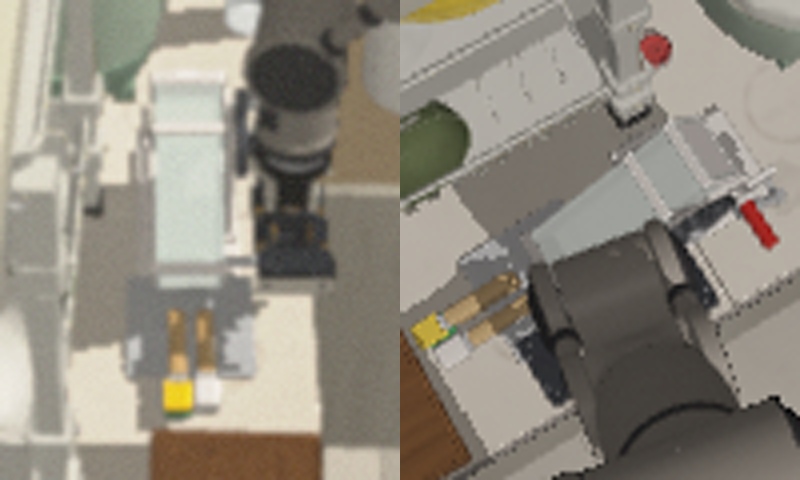

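Side view: the tools are out on the sheet. The yellow head at (178,395) lies on top of the green one, and the white head is at (208,390). Next the pawl.

>>> shift_gripper(offsets={"finger_gap":[50,50,50,50,50],"sx":[0,0,0,0,0],"sy":[0,0,0,0,0],"sz":[0,0,-50,-110,-165],"rz":[0,0,0,0,0]})

```text
time: 5.58
tool_pos: [411.0, 5.0, 384.4]
tcp_rot: [3.141, -0.0, -3.12]
contact_force: [1.4, -0.9, -0.3]
grip_width: 50.0
finger_force: 0.0
```

>>> shift_gripper(offsets={"finger_gap":[45,45,45,45],"sx":[-2,-5,-5,-5],"sy":[-60,-120,-164,-164],"sz":[0,0,0,0],"rz":[0,0,0,0]})

```text
time: 6.08
tool_pos: [419.7, -161.3, 382.1]
tcp_rot: [3.141, -0.001, -3.125]
contact_force: [0.2, 1.4, -0.6]
grip_width: 44.7
finger_force: 0.0
```

Run:
```python
from h import *
o=bot.get_obs();print(o['tool_pos'],o['tcp_rot'])
a=cap('side')
try:
  p=cen(mask(a,(0,120,80),(8,255,255),(270,150,310,210)));print(p[:2],onz(a,*p[0],158.6))
except Exception as e: print(e)
```

```text
[ 419.70673421 -161.2665009   382.13323479] [ 3.14127922e+00 -6.20816749e-04 -3.12453021e+00]
(array([293.65714286, 184.02857143]), np.int32(35)) [ 419.8692675 -162.3561427  158.6      ]
```

>>> shift_gripper(offsets={"finger_gap":[45,45,0,0,0],"sx":[0,0,0,0,0],"sy":[0,0,0,0,0],"sz":[30,63,63,63,63],"rz":[0,0,0,0,0]})

```text
time: 6.75
tool_pos: [420.2, -158.8, 320.9]
tcp_rot: [-3.14, 0.002, -3.12]
contact_force: [0.9, -0.3, 0.2]
grip_width: 19.9
finger_force: 0.0
```

>>> shift_gripper(offsets={"finger_gap":[0,0,0],"sx":[0,0,0],"sy":[0,0,0],"sz":[0,0,0],"rz":[0,0,0]})

```text
time: 7.12
tool_pos: [420.1, -159.4, 320.8]
tcp_rot: [-3.14, 0.002, -3.12]
contact_force: [-1.2, -4.9, 6.1]
grip_width: 14.8
finger_force: 30.0
```

>>> shift_gripper(offsets={"finger_gap":[0,0,0,0,0],"sx":[0,0,0,0,0],"sy":[-24,-49,-74,-96,-100],"sz":[-9,-11,-5,7,11],"rz":[0,0,0,0,0]})

```text
time: 7.75
tool_pos: [422.1, -260.0, 308.3]
tcp_rot: [-3.141, 0.001, -3.122]
contact_force: [0.6, -2.3, 6.8]
grip_width: 14.8
finger_force: 30.0
```

>>> shift_gripper(offsets={"finger_gap":[0,40,40,40,40],"sx":[0,0,0,0,0],"sy":[0,0,0,0,0],"sz":[0,0,0,-50,-110],"rz":[0,0,0,0,0]})

```text
time: 8.38
tool_pos: [421.6, -258.2, 418.8]
tcp_rot: [3.139, -0.003, -3.12]
contact_force: [0.5, -0.7, 0.0]
grip_width: 39.9
finger_force: 0.0
```

Run:
```python
from h import *
o=bot.get_obs();print(o['tool_pos'],o['tcp_rot'])
a=cap('side')
p=cen(mask(a,(0,120,80),(8,255,255),(270,130,310,210)));print(p[:2],onz(a,*p[0],145))
```

```text
[ 421.59436857 -258.22695977  418.84323733] [ 3.13857091 -0.00323013 -3.11990554]
(array([291.76, 170.68]), np.int32(25)) [ 424.12334812 -265.16842333  145.        ]
```

Run:
```python
from h import *
a=cap('side');b=cap('top')
cr=lambda c,x0,y0,x1,y1,k: cv2.resize(c['color'][y0:y1,x0:x1,::-1],None,fx=k,fy=k,interpolation=cv2.INTER_CUBIC)
cv2.imwrite('pics/f.png',cv2.hconcat([cr(a,245,185,315,285,6)[:, :400],cr(b,180,180,246,280,6)[:,:396]]))
```

```text
(no output)
```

View pics/f.png

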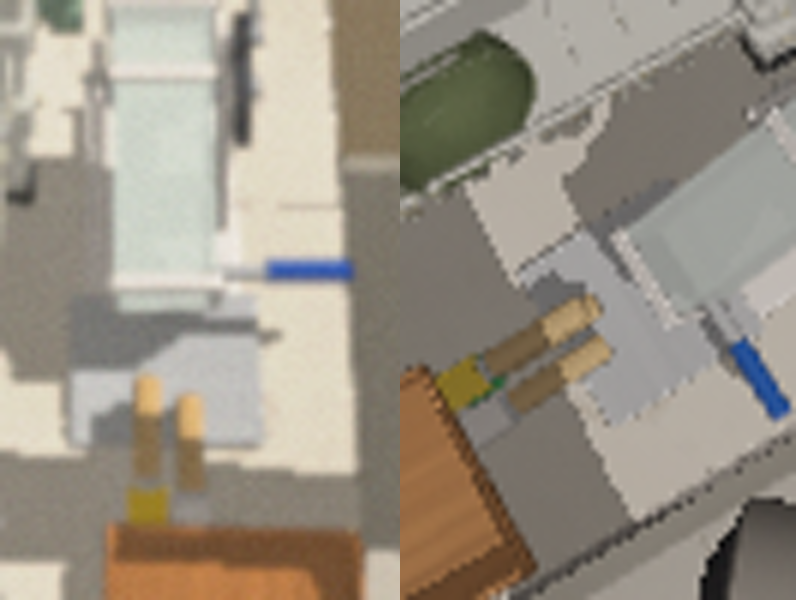

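The tools now lie clear of the mouth against the tray. The scraper (yellow head, side crop (150,505)) is on top of the spatula (green), the masher is at (190,505), and the holder is empty. Next I swing the holder back.

>>> shift_gripper(offsets={"finger_gap":[50,50,50,50,50],"sx":[1,2,3,4,4],"sy":[60,120,180,240,263],"sz":[0,0,0,0,0],"rz":[0,0,0,0,0]})

```text
time: 9.15
tool_pos: [411.1, 6.8, 417.3]
tcp_rot: [3.14, -0.003, -3.117]
contact_force: [0.4, -1.1, -1.1]
grip_width: 50.1
finger_force: 0.0
```

>>> shift_gripper(offsets={"finger_gap":[50,50,50,50,50],"sx":[0,0,0,0,0],"sy":[0,0,0,0,0],"sz":[0,60,120,170,200],"rz":[0,0,0,0,0]})

```text
time: 9.78
tool_pos: [411.2, 3.1, 215.9]
tcp_rot: [3.141, -0.005, -3.121]
contact_force: [-0.5, -0.7, 0.7]
grip_width: 49.6
finger_force: 0.0
```

>>> shift_gripper(offsets={"finger_gap":[50],"sx":[0],"sy":[0],"sz":[0],"rz":[0]})

```text
time: 9.9
tool_pos: [411.3, 3.3, 216.6]
tcp_rot: [3.14, -0.007, -3.121]
contact_force: [-0.4, 0.8, 0.7]
grip_width: 50.0
finger_force: 0.0
```

>>> shift_gripper(offsets={"finger_gap":[0,0,0,0,0],"sx":[0,0,0,0,0],"sy":[0,0,0,0,0],"sz":[0,0,0,0,0],"rz":[0,0,0,0,0]})

```text
time: 10.52
tool_pos: [412.5, 4.4, 219.2]
tcp_rot: [3.141, 0.001, -3.121]
contact_force: [1.0, 4.3, 5.0]
grip_width: 15.2
finger_force: 30.0
```

>>> shift_gripper(offsets={"finger_gap":[0,0],"sx":[0,0],"sy":[0,0],"sz":[0,0],"rz":[0,0]})

```text
time: 10.78
tool_pos: [412.5, 4.4, 219.2]
tcp_rot: [3.141, 0.001, -3.12]
contact_force: [-0.2, 5.8, 5.6]
grip_width: 15.2
finger_force: 30.0
```

>>> shift_gripper(offsets={"finger_gap":[0,0,0,0,0],"sx":[0,0,0,0,0],"sy":[13,18,15,4,-14],"sz":[-30,-62,-94,-125,-151],"rz":[0,0,0,0,0]})

```text
time: 11.4
tool_pos: [412.1, -6.9, 371.4]
tcp_rot: [3.13, 0.001, -3.121]
contact_force: [1.2, 23.9, 10.6]
grip_width: 15.1
finger_force: 30.0
```

>>> shift_gripper(offsets={"finger_gap":[0,0,0,0,0],"sx":[0,0,0,0,0],"sy":[-24,-53,-85,-98,-101],"sz":[-22,-36,-43,-44,-44],"rz":[0,0,0,0,0]})

```text
time: 12.02
tool_pos: [414.9, -109.2, 417.2]
tcp_rot: [3.135, 0.006, -3.121]
contact_force: [-3.0, 25.5, 30.2]
grip_width: 15.2
finger_force: 30.0
```

>>> shift_gripper(offsets={"finger_gap":[0,0],"sx":[0,0],"sy":[0,0],"sz":[0,0],"rz":[0,0]})

```text
time: 12.28
tool_pos: [414.9, -108.8, 417.2]
tcp_rot: [3.137, 0.006, -3.12]
contact_force: [-3.0, 17.8, 28.5]
grip_width: 15.0
finger_force: 30.0
```

>>> shift_gripper(offsets={"finger_gap":[45,45,45,45,45],"sx":[0,0,0,-2,-3],"sy":[0,0,0,-50,-100],"sz":[0,0,-40,-40,-40],"rz":[0,0,0,0,0]})

```text
time: 12.9
tool_pos: [419.9, -212.1, 453.9]
tcp_rot: [-3.141, 0.0, -3.119]
contact_force: [0.1, 0.4, -0.1]
grip_width: 45.0
finger_force: 0.0
```

>>> shift_gripper(offsets={"finger_gap":[45,45],"sx":[0,0],"sy":[-50,-50],"sz":[0,0],"rz":[0,0]})

```text
time: 13.15
tool_pos: [420.6, -264.0, 452.5]
tcp_rot: [3.141, -0.002, -3.125]
contact_force: [0.3, 0.2, -0.0]
grip_width: 45.3
finger_force: 0.0
```

Run:
```python
from h import *
a=cap('side');b=cap('top')
cr=lambda c,x0,y0,x1,y1,k: cv2.resize(c['color'][y0:y1,x0:x1,::-1],None,fx=k,fy=k,interpolation=cv2.INTER_CUBIC)
cv2.imwrite('pics/g.png',cv2.hconcat([cr(a,225,130,325,280,4),cr(b,180,160,280,310,4)]))
p=cen(mask(a,(0,120,80),(8,255,255),(270,130,310,210)));print(p[:2],onz(a,*p[0],145))
```

```text
(array([291.86956522, 170.56521739]), np.int32(23)) [ 423.62068188 -265.95775174  145.        ]
```

View pics/g.png

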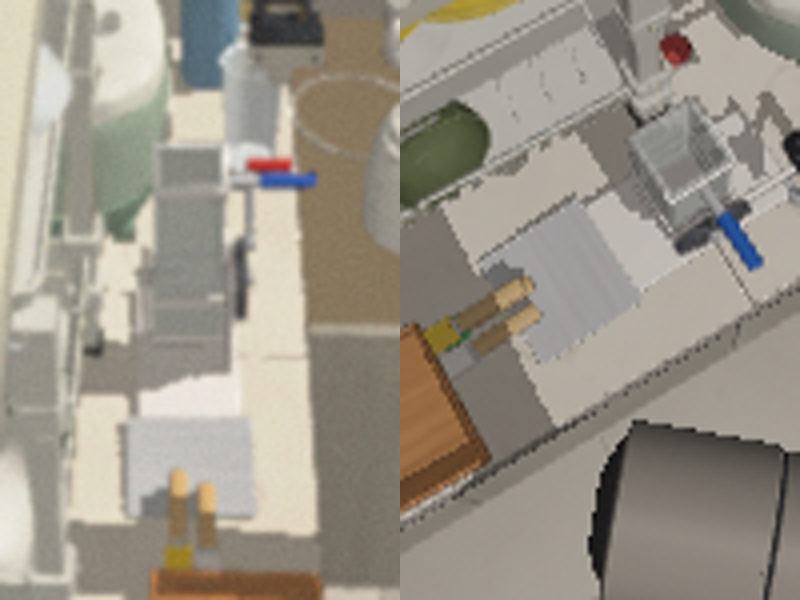

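The holder is upright and empty (handle at side row 175, as at the start), and the pawl is off. Now I set the pawl on again.

>>> shift_gripper(offsets={"finger_gap":[45,45,45,0,0],"sx":[0,0,0,0,0],"sy":[2,2,2,2,2],"sz":[50,100,143,143,143],"rz":[0,0,0,0,0]})

```text
time: 13.88
tool_pos: [421.5, -258.6, 312.4]
tcp_rot: [-3.14, 0.002, -3.119]
contact_force: [0.3, -0.3, -0.1]
grip_width: 29.5
finger_force: 0.0
```

>>> shift_gripper(offsets={"finger_gap":[0,0,0,0],"sx":[0,0,0,0],"sy":[0,0,0,0],"sz":[0,0,0,0],"rz":[0,0,0,0]})

```text
time: 14.38
tool_pos: [421.4, -259.7, 312.1]
tcp_rot: [-3.138, 0.003, -3.121]
contact_force: [0.6, -3.9, 6.5]
grip_width: 15.0
finger_force: 30.0
```

>>> shift_gripper(offsets={"finger_gap":[45,45,45,45,0],"sx":[0,0,0,0,0],"sy":[0,0,0,0,-40],"sz":[0,0,-55,-110,-110],"rz":[0,0,0,0,0]})

```text
time: 15.0
tool_pos: [422.3, -297.8, 425.3]
tcp_rot: [-3.137, 0.006, -3.117]
contact_force: [0.3, -0.2, -0.9]
grip_width: 39.3
finger_force: 0.0
```

Run:
```python
from h import *
o=bot.get_obs();print(o['joint_positions'],o['tool_pos'],o['tcp_rot'])
```

```text
[-7.62864738e-01  3.09211548e-01  1.51373493e+00  1.00764857e-03
  1.31115376e+00 -2.35823859e+00] [ 422.32916236 -297.83237904  425.28111771] [-3.13697251  0.00597839 -3.11725637]
```

>>> shift_gripper(offsets={"finger_gap":[0,0,0,0,0],"sx":[0,0,0,0,0],"sy":[0,0,0,0,0],"sz":[0,0,0,0,0],"rz":[0.19,0.37,0.56,0.75,0.93]})

```text
time: 15.62
tool_pos: [421.6, -298.6, 420.1]
tcp_rot: [3.142, -0.002, 2.227]
contact_force: [0.8, -0.2, 0.4]
grip_width: 0.5
finger_force: 0.0
```

>>> shift_gripper(offsets={"finger_gap":[0,0,0,0,0],"sx":[0,0,0,0,0],"sy":[0,0,0,0,0],"sz":[0,0,0,0,0],"rz":[0.18,0.36,0.54,0.64,0.64]})

```text
time: 16.25
tool_pos: [421.7, -298.7, 420.2]
tcp_rot: [-3.141, -0.001, 1.594]
contact_force: [-0.0, -0.6, -0.7]
grip_width: 0.4
finger_force: 0.0
```

>>> shift_gripper(offsets={"finger_gap":[0],"sx":[0],"sy":[0],"sz":[0],"rz":[0]})

```text
time: 16.38
tool_pos: [421.7, -298.8, 420.4]
tcp_rot: [-3.141, -0.001, 1.595]
contact_force: [0.2, 0.1, -0.4]
grip_width: 0.5
finger_force: 0.0
```

Run:
```python
from h import *
o=bot.get_obs();print(o['joint_positions'],o['tool_pos'],o['tcp_rot'])
a=cap('side');p=cen(mask(a,(0,120,80),(8,255,255),(270,130,310,210)));print(p[:2],onz(a,*p[0],145))
```

```text
[-7.64861781e-01  3.15088352e-01  1.51895831e+00  2.00272196e-04
  1.30842371e+00 -7.88939680e-01] [ 421.71958822 -298.81333854  420.42066604] [-3.14111143e+00 -7.59089147e-04  1.59482201e+00]
(array([291.86956522, 170.56521739]), np.int32(23)) [ 423.62068188 -265.95775174  145.        ]
```

>>> shift_gripper(offsets={"finger_gap":[0,0,0,0,0],"sx":[-8,-8,-8,5,18],"sy":[0,0,0,0,0],"sz":[0,56,112,112,112],"rz":[0,0,0,0,0]})

```text
time: 17.05
tool_pos: [421.9, -280.6, 310.4]
tcp_rot: [3.14, 0.001, 1.593]
contact_force: [0.6, -0.3, 0.8]
grip_width: 0.5
finger_force: 0.7
```

>>> shift_gripper(offsets={"finger_gap":[0,0,0,0,0],"sx":[15,30,45,58,68],"sy":[0,0,0,0,0],"sz":[0,0,0,0,0],"rz":[0,0,0,0,0]})

```text
time: 17.68
tool_pos: [419.8, -212.0, 308.7]
tcp_rot: [-3.142, -0.0, 1.593]
contact_force: [-0.7, -0.2, -0.3]
grip_width: 0.2
finger_force: 0.0
```

Run:
```python
from h import *
a=cap('side');p=cen(mask(a,(0,120,80),(8,255,255),(270,130,310,210)));print(p[:2],onz(a,*p[0],158.6))
print(bot.get_obs()['tool_pos'])
```

```text
(array([293.21428571, 178.21428571]), np.int32(14)) [ 420.51633027 -199.35840939  158.6       ]
[ 419.7092414  -211.19766642  308.60660303]
```

>>> shift_gripper(offsets={"finger_gap":[0,0,0],"sx":[5,5,5],"sy":[0,0,0],"sz":[0,0,0],"rz":[0,0,0]})

```text
time: 18.1
tool_pos: [419.8, -208.2, 308.6]
tcp_rot: [3.142, 0.0, 1.592]
contact_force: [-0.0, 0.0, 0.3]
grip_width: 0.7
finger_force: 0.0
```

Run:
```python
from h import *
a=cap('side');p=cen(mask(a,(0,120,80),(8,255,255),(270,130,310,210)));print(p[:2],onz(a,*p[0],158.6))
print(bot.get_obs()['tool_pos'])
```

```text
(array([293.65714286, 184.02857143]), np.int32(35)) [ 419.8692675 -162.3561427  158.6      ]
[ 419.7800087  -208.25149844  308.63611496]
```

>>> shift_gripper(offsets={"finger_gap":[60,60,60,60,60],"sx":[-30,-30,-30,-30,-30],"sy":[0,0,0,0,0],"sz":[0,-55,-110,-160,-160],"rz":[0,0,0,0,0]})

```text
time: 18.77
tool_pos: [420.6, -238.4, 472.6]
tcp_rot: [3.135, 0.005, 1.592]
contact_force: [-0.1, -0.3, -0.5]
grip_width: 45.6
finger_force: 0.0
```

Run:
```python
from h import *
a=cap('side');b=cap('top')
o=bot.get_obs();print(o['tool_pos'],o['tcp_rot'])
cr=lambda c,x0,y0,x1,y1,k: cv2.resize(c['color'][y0:y1,x0:x1,::-1],None,fx=k,fy=k,interpolation=cv2.INTER_CUBIC)
cv2.imwrite('pics/i.png',cv2.hconcat([cr(a,255,235,305,310,8),cr(b,170,220,220,295,8)]))
for n,lo,hi in(('yellow',(20,110,60),(33,255,255)),('beech',(8,60,60),(19,160,255))):
  for c,roi,t in((a,(255,235,300,272),'s'),(b,(184,225,220,265),'t')):
    m=mask(c,lo,hi,roi); nn,l,s,ce=cv2.connectedComponentsWithStats(m)
    for i in range(1,nn):
      if s[i,4]>5: print(n,t,ce[i].round(1),s[i].tolist(),onz(c,*ce[i],15).round())
for c,roi,n in((a,(250,260,320,345),'side'),(b,(125,235,210,310),'top')):
    m=mask(c,(3,110,60),(18,255,230),roi);p=cen(m)
    k=cv2.convexHull(cv2.findNonZero(p[2])); q=cv2.approxPolyDP(k,4,True)[:,0]
    print(n,p[:2],[(x.tolist(),onz(c,*x,35)[:2].round().tolist()) for x in q])
```

```text
[ 420.22141401 -238.02572245  468.3474763 ] [-3.14157240e+00 -5.99258737e-05  1.59249482e+00]
yellow s [269.1 268.8] [266, 266, 7, 6, 38] [519. 167.  15.]
yellow t [189.8 243.5] [186, 239, 9, 10, 49] [521. 181.  15.]
beech s [269.  255.9] [267, 247, 5, 18, 84] [519. 104.  15.]
beech s [276.  258.5] [273, 251, 6, 16, 78] [492. 117.  15.]
beech t [203.3 235.3] [194, 229, 20, 13, 109] [522. 116.  15.]
beech t [206.1 241.8] [198, 236, 17, 13, 84] [493. 120.  15.]
beech t [188.3 256.2] [184, 241, 14, 24, 177] [479. 212.  15.]
side (array([283.51030928, 305.81683849]), np.int32(2910)) [([306, 338], [394.0, 462.0]), ([261, 336], [543.0, 457.0]), ([263, 273], [541.0, 202.0]), ([304, 274], [388.0, 204.0])]
top (array([165.52207063, 273.18338684]), np.int32(2492)) [([202, 274], [386.0, 198.0]), ([147, 305], [393.0, 444.0]), ([130, 271], [546.0, 441.0]), ([183, 241], [541.0, 199.0])]
```

View pics/i.png

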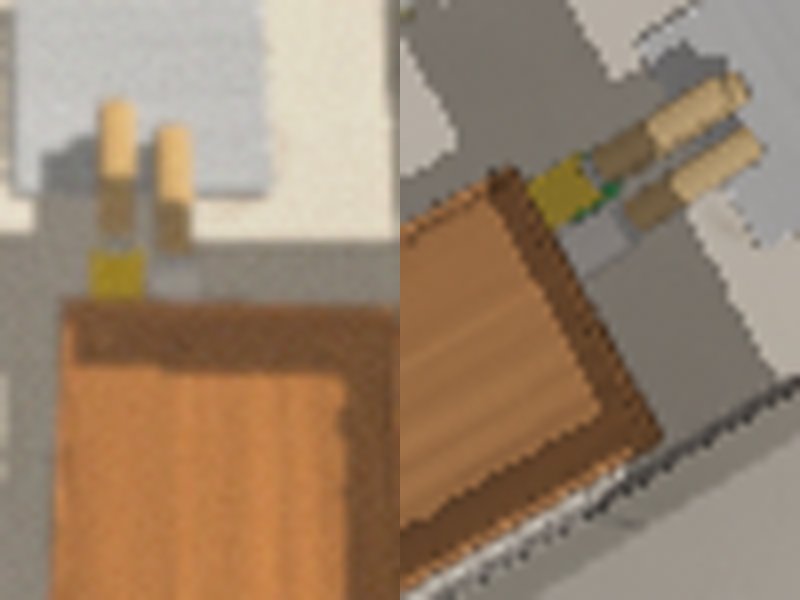

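Run:
```python
from h import *
a=cap('side');b=cap('top')
for n,p,q in(('yellow',(269.1,268.8),(189.8,243.5)),('mashH',(276,258.5),(206.1,241.8)),('scrapH',(269,255.9),(203.3,235.3)),
 ('scrEnd',(269.7,247.5),(212.6,231.5)),('mashEnd',(276.6,251),(214.5,238))):
    X,e=tri(a,p,b,q);print(n,X.round(),e.round(1))
cr=lambda c,x0,y0,x1,y1,k: cv2.resize(c['color'][y0:y1,x0:x1,::-1],None,fx=k,fy=k,interpolation=cv2.INTER_CUBIC)
cv2.imwrite('pics/j.png',cv2.hconcat([cr(a,205,180,305,330,4),cr(b,110,170,210,320,4)]))
```

```text
yellow [518. 180.  32.] 0.0
mashH [492. 120.  18.] 0.1
scrapH [519. 116.  29.] 0.2
scrEnd [515.  75.  30.] 3.8
mashEnd [489.  82.  18.] 1.7
```

View pics/j.png

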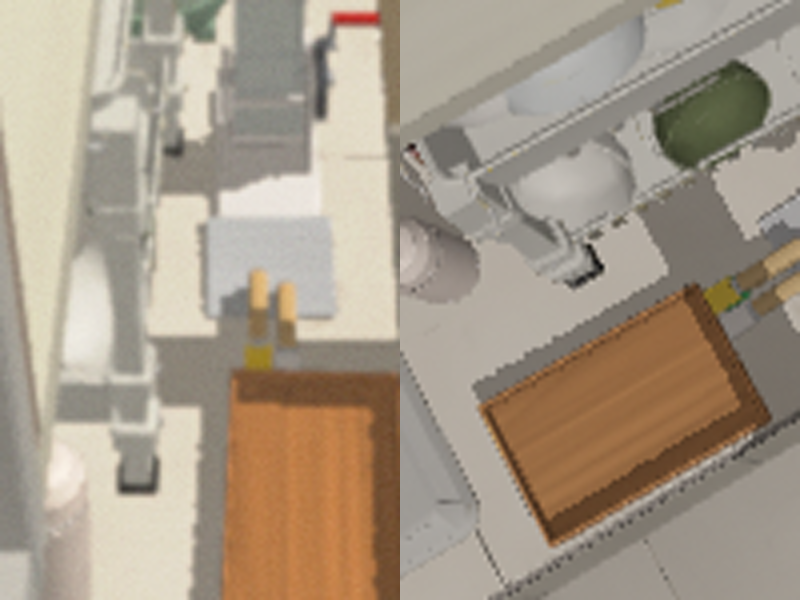

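The rack's front edge is at side column about 244 and its foot at side (239,302). The scraper lies at z about 30 and the masher beside it at z about 15. I check the gripper body's clearance to the rack.

Run:
```python
from h import *
a=cap('side');b=cap('top')
print('foot',tri(a,(239.5,301),b,(156,237)))
for z in(0,40,80,120,160,200):
    print(z,[onz(b,*p,z)[:2].round().tolist() for p in((160,229),(195,210),(177,219))],[onz(a,244,v,z)[:2].round().tolist() for v in(225,265)])
```

```text
foot (array([625.23218708, 291.79121031, -15.91420275]), np.float64(1.5362008090886499))
0 [[642.0, 260.0], [637.0, 93.0], [642.0, 178.0]] [[628.0, -73.0], [617.0, 139.0]]
40 [[633.0, 256.0], [627.0, 93.0], [633.0, 175.0]] [[625.0, -36.0], [614.0, 170.0]]
80 [[623.0, 251.0], [618.0, 92.0], [624.0, 173.0]] [[621.0, 1.0], [611.0, 201.0]]
120 [[614.0, 247.0], [609.0, 92.0], [614.0, 171.0]] [[618.0, 38.0], [608.0, 232.0]]
160 [[605.0, 243.0], [600.0, 92.0], [605.0, 169.0]] [[615.0, 75.0], [605.0, 262.0]]
200 [[595.0, 239.0], [591.0, 91.0], [596.0, 166.0]] [[612.0, 112.0], [603.0, 293.0]]
```

>>> shift_gripper(offsets={"finger_gap":[92,92,92,92,92],"sx":[0,60,120,180,240],"sy":[0,15,30,45,60],"sz":[-40,-40,-40,-40,-40],"rz":[0,0,0,0,0]})

```text
time: 19.7
tool_pos: [475.3, 5.2, 507.8]
tcp_rot: [-3.14, -0.0, 1.592]
contact_force: [0.7, 0.3, -0.4]
grip_width: 91.6
finger_force: 0.0
```

>>> shift_gripper(offsets={"finger_gap":[92,92,92,92,92],"sx":[60,120,130,130,130],"sy":[15,26,27,27,27],"sz":[0,0,60,120,180],"rz":[0,0,0,0,0]})

```text
time: 20.32
tool_pos: [498.7, 134.3, 326.1]
tcp_rot: [-3.14, 0.0, 1.594]
contact_force: [1.2, -0.2, -0.9]
grip_width: 91.7
finger_force: 0.0
```

Run:
```python
from h import *
o=bot.get_obs();print(o['tool_pos'],o['tcp_rot'])
```

```text
[498.71064352 134.28974287 326.10403883] [-3.14048997e+00  9.71104745e-05  1.59376685e+00]
```

>>> shift_gripper(offsets={"finger_gap":[92,92,92,92],"sx":[0,0,0,0],"sy":[0,0,0,0],"sz":[60,110,120,120],"rz":[0,0,0,0]})

```text
time: 20.82
tool_pos: [499.6, 133.9, 208.9]
tcp_rot: [-3.141, -0.0, 1.593]
contact_force: [-0.4, 0.8, 0.3]
grip_width: 91.9
finger_force: 0.0
```

>>> shift_gripper(offsets={"finger_gap":[60,40,20,0,0],"sx":[0,0,0,0,0],"sy":[0,0,0,0,0],"sz":[2,2,2,2,2],"rz":[0,0,0,0,0]})

```text
time: 21.45
tool_pos: [499.4, 133.9, 207.0]
tcp_rot: [3.141, -0.0, 1.593]
contact_force: [0.4, 0.3, 0.6]
grip_width: 46.5
finger_force: 0.1
```

>>> shift_gripper(offsets={"finger_gap":[0,0,0,0,0],"sx":[0,0,0,0,0],"sy":[0,0,0,0,0],"sz":[0,0,0,0,0],"rz":[0,0,0,0,0]})

```text
time: 22.08
tool_pos: [499.3, 133.9, 206.8]
tcp_rot: [3.142, -0.0, 1.593]
contact_force: [0.3, -1.1, 1.5]
grip_width: 18.0
finger_force: 29.0
```

>>> shift_gripper(offsets={"finger_gap":[0,0,0,0,0],"sx":[0,0,55,110,165],"sy":[0,0,-20,-40,-58],"sz":[-55,-110,-110,-110,-110],"rz":[0,0,0,0,0]})

```text
time: 22.7
tool_pos: [436.6, 298.9, 316.6]
tcp_rot: [-3.141, 0.0, 1.592]
contact_force: [0.6, 1.0, -0.0]
grip_width: 17.9
finger_force: 28.9
```

>>> shift_gripper(offsets={"finger_gap":[0,0],"sx":[37,37],"sy":[-12,-12],"sz":[0,0],"rz":[0,0]})

```text
time: 22.95
tool_pos: [423.4, 336.3, 316.2]
tcp_rot: [-3.14, 0.0, 1.597]
contact_force: [-0.0, -0.1, -0.2]
grip_width: 18.3
finger_force: 28.9
```

Run:
```python
from h import *
o=bot.get_obs();print(o['tool_pos'],o['tcp_rot'])
a=cap('side');b=cap('top')
cr=lambda c,x0,y0,x1,y1,k: cv2.resize(c['color'][y0:y1,x0:x1,::-1],None,fx=k,fy=k,interpolation=cv2.INTER_CUBIC)
cv2.imwrite('pics/k.png',cv2.hconcat([cr(a,220,210,320,360,4),cr(b,110,200,210,350,4)]))
print('pink',onz(a,222,297,207),onz(b,104,231,207))
for c,roi,n in((a,(250,260,320,345),'side'),):
    p=cen(mask(c,(3,110,60),(18,255,230),roi));print(p[:2])
```

```text
[423.39726996 336.3358264  316.22015909] [-3.14043320e+00  1.11874853e-04  1.59692201e+00]
pink [664.10027472 423.26868116 207.        ] [695.39597707 421.06620219 207.        ]
(array([281.89440204, 310.82612383]), np.int32(2358))
```

View pics/k.png

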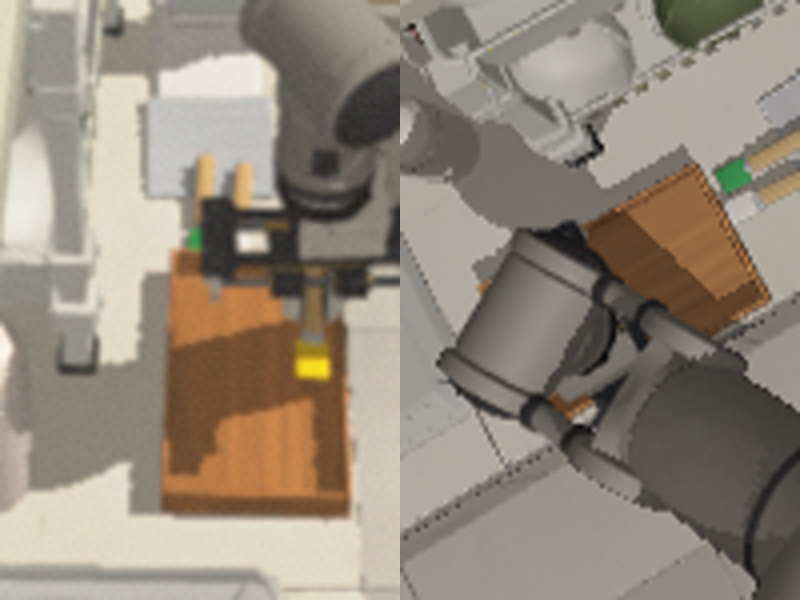

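The scraper hangs level and aligned over the tray (yellow head at crop (312,360)). The spatula and masher remain beside each other. I lower and release it.

>>> shift_gripper(offsets={"finger_gap":[0,0,0,0,28],"sx":[0,0,0,0,0],"sy":[0,0,0,0,0],"sz":[55,100,122,122,122],"rz":[0,0,0,0,0]})

```text
time: 23.68
tool_pos: [425.5, 333.6, 195.3]
tcp_rot: [3.141, -0.0, 1.591]
contact_force: [1.2, -0.4, -0.3]
grip_width: 23.6
finger_force: 0.0
```

>>> shift_gripper(offsets={"finger_gap":[28,28,28,92,92],"sx":[0,0,0,0,0],"sy":[0,0,0,0,0],"sz":[0,-55,-115,-150,-150],"rz":[0,0,0,0,0]})

```text
time: 24.3
tool_pos: [425.1, 334.5, 348.6]
tcp_rot: [3.135, -0.004, 1.593]
contact_force: [-0.2, 0.7, -0.8]
grip_width: 43.5
finger_force: 0.0
```

```bash
python3 - <<'E'
from h import *
a=cap('side');b=cap('top')
for n,lo,hi in(('yellow',(20,110,60),(33,255,255)),('green',(60,110,40),(85,255,255)),('beech',(8,50,60),(19,160,255))):
  for c,roi,t in((a,(255,235,320,272),'s'),(b,(184,225,230,265),'t')):
    m=mask(c,lo,hi,roi); nn,l,s,ce=cv2.connectedComponentsWithStats(m)
    for i in range(1,nn):
      if s[i,4]>8: print(n,t,ce[i].round(1),s[i].tolist(),onz(c,*ce[i],18).round())
m=mask(a,(20,110,60),(33,255,255),(260,272,310,345));p=cen(m);print(p[:2],onz(a,*p[0],18))
E
```

```text
green t [192.8 243.5] [189, 240, 9, 8, 42] [514. 170.  18.]
beech s [271.  250.6] [269, 248, 5, 6, 23] [512.  80.  18.]
beech s [280.6 253.2] [278, 251, 6, 5, 25] [474.  92.  18.]
beech s [268.5 262.4] [268, 260, 2, 6, 11] [521. 139.  18.]
beech s [280.3 263.1] [278, 260, 6, 7, 35] [475. 141.  18.]
beech s [286.1 269.9] [283, 269, 7, 3, 18] [454. 173.  18.]
beech s [296.5 269.2] [291, 269, 12, 2, 12] [414. 170.  18.]
beech t [205.3 236.3] [197, 231, 18, 12, 90] [514. 111.  18.]
beech t [188.2 256. ] [184, 241, 14, 24, 181] [479. 211.  18.]
beech t [208.1 244.8] [200, 240, 17, 11, 83] [477. 119.  18.]
(array([296.02380952, 318.60714286]), np.int32(84)) [423.28872229 380.77760321  18.        ]
```

>>> shift_gripper(offsets={"finger_gap":[80,80,80,80,80],"sx":[-55,-110,-165,-205,-205],"sy":[17,35,53,66,66],"sz":[0,0,0,0,0],"rz":[0,0,0,0,0]})

```text
time: 25.02
tool_pos: [495.8, 128.3, 343.1]
tcp_rot: [-3.139, 0.001, 1.588]
contact_force: [-0.1, -0.2, -0.1]
grip_width: 80.0
finger_force: 0.0
```

Run:
```python
from h import *
o=bot.get_obs();print(o['tool_pos'],o['tcp_rot'])
a=cap('side')
for n,lo,hi in(('green',(60,110,40),(85,255,255)),('beech',(8,50,60),(19,160,255))):
  for c,roi,t in((a,(255,235,300,270),'s'),):
    m=mask(c,lo,hi,roi); nn,l,s,ce=cv2.connectedComponentsWithStats(m)
    for i in range(1,nn):
      if s[i,4]>8: print(n,t,ce[i].round(1),s[i].tolist(),onz(c,*ce[i],14).round())
```

```text
[495.80895089 128.27434394 343.11013209] [-3.13868527e+00  6.11226017e-04  1.58847335e+00]
green s [270.5 268.5] [268, 268, 6, 2, 12] [513. 165.  14.]
beech s [270.7 257.1] [268, 248, 6, 18, 95] [513. 109.  14.]
beech s [279.9 258.7] [277, 251, 7, 16, 84] [476. 117.  14.]
```

>>> shift_gripper(offsets={"finger_gap":[80,80,80,80,80],"sx":[2,2,2,2,2],"sy":[-1,-1,-1,-1,-1],"sz":[60,115,150,160,160],"rz":[0,0,0,0,0]})

```text
time: 25.7
tool_pos: [494.1, 133.5, 184.6]
tcp_rot: [-3.141, -0.0, 1.594]
contact_force: [-0.7, -0.3, 0.6]
grip_width: 79.7
finger_force: 0.0
```

>>> shift_gripper(offsets={"finger_gap":[60,40,20,0,0],"sx":[0,0,0,0,0],"sy":[0,0,0,0,0],"sz":[0,0,0,0,0],"rz":[0,0,0,0,0]})

```text
time: 26.32
tool_pos: [494.4, 132.7, 185.2]
tcp_rot: [3.141, -0.0, 1.593]
contact_force: [-0.2, -1.5, 5.3]
grip_width: 41.2
finger_force: 29.5
```

>>> shift_gripper(offsets={"finger_gap":[0,0,0],"sx":[0,0,0],"sy":[0,0,0],"sz":[0,0,0],"rz":[0,0,0]})

```text
time: 26.7
tool_pos: [494.4, 132.7, 185.2]
tcp_rot: [3.141, -0.0, 1.593]
contact_force: [-1.5, -0.2, 5.1]
grip_width: 41.6
finger_force: 29.5
```

>>> shift_gripper(offsets={"finger_gap":[0,0,0,0],"sx":[0,0,0,0],"sy":[0,0,0,0],"sz":[-40,-80,-120,-120],"rz":[0,0,0,0]})

```text
time: 27.2
tool_pos: [494.9, 132.9, 307.3]
tcp_rot: [3.136, -0.001, 1.593]
contact_force: [0.6, -0.0, -1.8]
grip_width: 41.1
finger_force: 29.4
```

Run:
```python
from h import *
a=cap('side')
cr=lambda c,x0,y0,x1,y1,k: cv2.resize(c['color'][y0:y1,x0:x1,::-1],None,fx=k,fy=k,interpolation=cv2.INTER_CUBIC)
cv2.imwrite('pics/l.png',cr(a,230,200,330,350,4))
p=cen(mask(a,(3,110,60),(18,255,230),(250,260,320,345)));print(p[:2])
q=cv2.approxPolyDP(cv2.convexHull(cv2.findNonZero(p[2])),4,True)[:,0];print([(x.tolist(),onz(a,*x,35)[:2].round().tolist()) for x in q])
```

```text
(array([283.02449568, 305.52449568]), np.int32(2776))
[([305, 338], [398.0, 462.0]), ([261, 336], [543.0, 457.0]), ([263, 273], [541.0, 202.0]), ([304, 274], [388.0, 204.0])]
```

View pics/l.png

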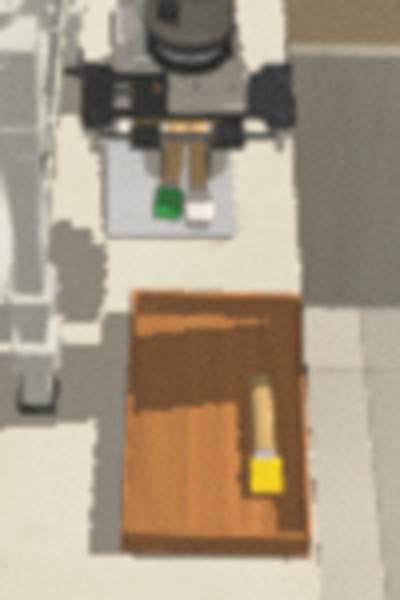

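Both remaining tools (green at (168,202), white at (200,210)) are held level, the sheet is empty, and the scraper lies flat in the tray, which has not moved. Now I place the pair beside it.

>>> shift_gripper(offsets={"finger_gap":[0,0,0,0,0],"sx":[50,100,150,198,198],"sy":[-1,-2,-3,-3,-3],"sz":[0,0,0,0,0],"rz":[0,0,0,0,0]})

```text
time: 27.88
tool_pos: [485.8, 333.3, 302.2]
tcp_rot: [-3.139, 0.001, 1.597]
contact_force: [-0.4, -0.1, -0.4]
grip_width: 41.4
finger_force: 29.4
```

Run:
```python
from h import *
a=cap('side');o=bot.get_obs();print(o['tool_pos'],o['grip_width'])
p=cen(mask(a,(60,110,40),(85,255,255),(255,260,310,345)));print(p[:2],onz(a,*p[0],135))
p=cen(mask(a,(20,110,60),(33,255,255),(260,272,310,345)));print(p[:2])
```

```text
[486.08273143 331.67654254 302.31601911] 41.22581148155459
(array([274.60869565, 298.5       ]), np.int32(46)) [499.41597326 378.37659821 135.        ]
(array([296.02380952, 318.60714286]), np.int32(84))
```

>>> shift_gripper(offsets={"finger_gap":[0,0,0,0,54],"sx":[0,0,0,0,0],"sy":[0,0,0,0,0],"sz":[50,90,110,110,110],"rz":[0,0,0,0,0]})

```text
time: 28.55
tool_pos: [487.2, 330.0, 195.2]
tcp_rot: [3.141, -0.0, 1.592]
contact_force: [0.9, -0.6, 1.2]
grip_width: 46.7
finger_force: 0.0
```

>>> shift_gripper(offsets={"finger_gap":[54,54,54,54,54],"sx":[0,0,0,0,-60],"sy":[0,0,0,0,0],"sz":[0,-50,-110,-170,-200],"rz":[0,0,0,0,0]})

```text
time: 29.18
tool_pos: [487.9, 276.3, 397.5]
tcp_rot: [3.134, -0.004, 1.597]
contact_force: [1.0, -0.5, 0.1]
grip_width: 54.0
finger_force: 0.0
```

>>> shift_gripper(offsets={"finger_gap":[54,54,54,54],"sx":[-60,-120,-180,-180],"sy":[-30,-60,-60,-60],"sz":[0,0,0,0],"rz":[0,0,0,0]})

```text
time: 29.68
tool_pos: [431.5, 90.5, 393.8]
tcp_rot: [3.139, 0.001, 1.588]
contact_force: [0.2, 0.2, 0.4]
grip_width: 54.1
finger_force: 0.0
```

Run:
```python
from h import *
a=cap('side');b=cap('top');print(bot.get_obs()['tool_pos'])
cr=lambda c,x0,y0,x1,y1,k: cv2.resize(c['color'][y0:y1,x0:x1,::-1],None,fx=k,fy=k,interpolation=cv2.INTER_CUBIC)
cv2.imwrite('pics/m.png',cv2.hconcat([cr(a,225,130,325,345,2.7),cr(b,100,130,300,345,2.7)[:, :530]]))
p=cen(mask(a,(0,120,80),(8,255,255),(270,130,310,210)));print(p[:2])
p=cen(mask(a,(105,150,60),(125,255,255),(270,160,310,200)));print(p[:2])
```

```text
[432.02503722  92.78250967 393.55320937]Traceback (most recent call last):
  File "<stdin>", line 5, in <module>
  File "h.py", line 22, in cen
    i=1+np.argmax(s[1:,4]); return c[i],s[i,4],(l==i).astype(np.uint8)
        ~~~~~~~~~^^^^^^^^^
    return _wrapfunc(a, 'argmax', axis=axis, out=out, **kwds)
    return bound(*args, **kwds)
ValueError: attempt to get argmax of an empty sequence
```

View pics/m.png

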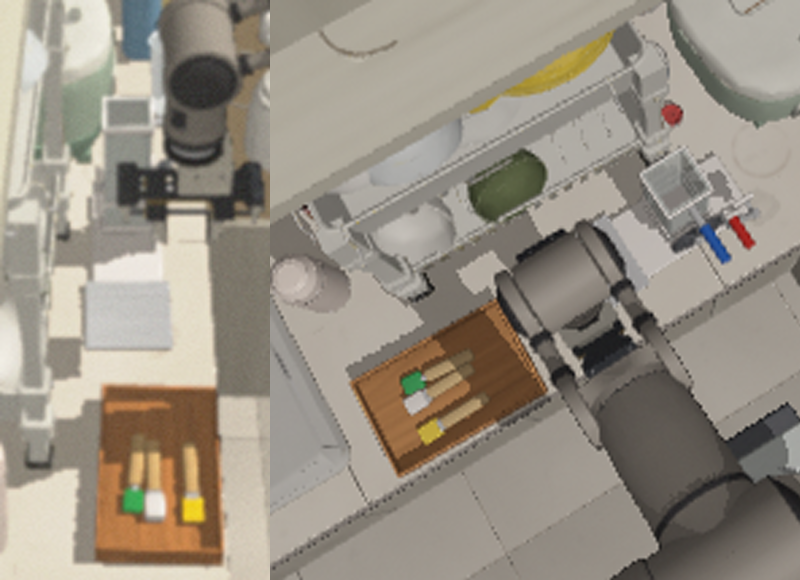

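The picture shows green, white and yellow tools flat in the tray (side crop (134,500), (154,505), (193,510)). The holder is upright and empty, and the knob is back at its starting pixel (274,216) in the top view. I hand in.

>>> shift_gripper(offsets={"finger_gap":[54,54,54],"sx":[0,0,0],"sy":[0,0,0],"sz":[0,0,0],"rz":[0,0,0]}, lines="1,1")

```text
time: 30.15
```

```bash
python3 -c "
from plant import bot, camrig
print(bot.close_job())"
```

```text
the job is handed in; nothing more can be done
None
```

The job is handed in after about 30 s of robot time. The scraper, spatula and masher (no brush was seen) lie flat in the tray, the holder is upright with its pawl engaged, and no flask or beaker was touched, but the judge returned no verdict to confirm it.

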